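# Set up the soldering board for a foot-ring joint

### The arm

A 6-joint arm with a two-finger parallel gripper is mounted at the origin on the work surface. World frame = base frame: x ahead of the robot, y to its left, z up, the work surface at z = 0. Lengths are in m, angles in degrees, forces in N, time in s.
With the tool pointing down it reaches from about 0.375 to 0.9 m from the base axis. Payload 3.1 kg.
Tool frame: the origin (TCP) lies midway between the tips of the shut fingers; the grasp point (between the pads) lies 19 mm behind it; z points along the fingers, y is the line along which they close (so a half turn about z gives the same grasp; the last joint's range is limited). The gripper opens to 87 mm and grips with 3 to 60 N. Pads are 19 mm wide; open, the fingers measure 117 mm over their backs; the gripper's body (75 mm by 190 mm) begins 51 mm behind the grasp point.
Start: joints at [-86.66, 30.224, 82.088, -0, 67.689, -10.227], TCP at [0.147, -0.608, 0.184] pointing down, gripper open.
Joint ranges: [-176.69, 176.69], [-43.24, 126.21], [12.49, 139.97], [-82, 262], [0, 151.66], [-163.58, 163.58]. Speed limits (degrees/s): [159.86, 159.86, 180, 180, 180, 180].

### API

Orientations are given as a 3x3 rotation matrix whose columns are the frame's x, y, z axes.
In Python, from bench import status, cams, finish_job gives the robot as it stands. The module is installed in compiled form; this text tells all that it offers.
- The arm moves only by the shell command python3 -m jog 'ROWS'. ROWS is a JSON object of lists of equal length, an entry for each row: "twist": the turn, a rotation vector about the tool's x, y, z in rad, a list of three; "linear": the shift along the tool's x, y, z in mm, a list of three; "claw": the opening, from 0 (shut) to 1 (fully open). A call has 1 to 20 rows; each row is the pose to reach, as a shift and turn from the pose commanded when the call began, along the tool's axes at that moment; what a row does not reach only later rows make up. A row lasts 1/10 s, in which the tool goes at most 50 mm and 8.59 degrees, less where a joint would pass 70% of its speed; a pose out of reach is approached as far as the arm can. A call with a gripper value outside its range is refused whole. The fingers move at their own pace and stop on an object; the grip force is fixed at half the most. Time passes only in rows, so rows that repeat a pose let the fingers close. It gives the time, the measured TCP pose, the force, the opening and the grip force at its end, in the units of the state.
- status.sense(): the state, without advancing time (a new reading comes with each control period).
- cams.read_camera(name): name is "side" or "top"; returns (picture, depth): 480x640x3 uint8, red, green, blue; 480x640 float32, m along the optical axis (not along the pixel's ray), 0 where there is no reading.
- cams.calibration(name): a dict with "K" (3x3 intrinsics, pixels), "rvec" (rotation vector, rad) and "tvec" (3), from world to camera coordinates, as OpenCV has them. Camera axes: x right, y down, z forward; pixel columns grow to the right and rows downward; lengths in m; the calibration is good to about 2 mm. A picture is of the moment at which its call begins. calibration takes no time and is no camera call.
- finish_job(): hands the job in; it is judged then, once.
The state is a dict: "t": time; "joints": joint angles; "qvel": joint speeds; "effort": joint torques, N m; "tcp_pos": TCP position; "eef_rot": TCP orientation; "ft_force": force on the tool from outside, world axes, zero at the start; "torque": the same for the moment, N m; "gripper_width": finger opening in m; "grasp_force": force on a finger pad.
Only numpy, scipy, OpenCV 4.12 (cv2) and the standard library are available. Lean on these libraries where they do the work, as an engineer would, in place of code of your own. Each camera call takes 0.05 s, during which the arm holds its last target. There are 200 camera calls.

### The job

Set up the soldering board so that a foot ring can be soldered to the copper beaker: lay the honeycomb block flat in the middle of the grey board, its long sides parallel to the board's far edge, and stand the firebrick on its long edge behind it as a reflector, flush with the board's far edge and midway along it. Put the beaker, mouth down as it is, on the middle of the block, and the smaller copper ring lying centred on the beaker's upturned base. Stand the flux jar on the bench to the left of the board (the robot's left), level with the middle of the board's left edge and with a gap of about 30 mm to it; leave the larger ring, the punch tin and the bottle where they are.

Things in the scene. Friction and masses are not known exactly. Their poses are not given: they have to be found in the camera images.
- board: Grey heat-proof soldering board, 240 x 240 x 12 mm, lying flat on the bench and fixed there, with a few scorch marks. Origin: centre of its underside, on the bench (z = 0). Its x axis points to its far edge (away from the robot, give or take 0.2 rad), its y axis to its left edge as the robot sees it. Its top is 12 mm above the origin. It may be in the left or the right half of the bench.
- plank: Dark wooden plank, 260 (x) x 320 (y) x 12 mm, fixed flat in the bench's other half. On it at the start: beaker, jar and rings in a row along its y axis on the robot's side, 70 to 100 mm apart, in any order; beyond them block and brick, end to end. Along its x axis both rows have 30 mm free for fingers. Origin: centre of its underside; x axis away from the robot within 0.1 rad.
- block: Off-white ceramic honeycomb soldering block with small dark holes in its top, 62 (x) x 100 (y) x 30 mm high, lying flat, about 0.22 kg. Origin: centre of its underside; its y axis runs along its length.
- brick: Cream-tan firebrick standing on its long edge, 32 (x, thickness) x 150 (y, length) x 64 mm high, about 0.3 kg. Origin: centre of its underside as it stands; its y axis runs along its length. Flush with the board's far edge, its centre line is 104 mm from the board's centre along the board's x axis.
- beaker: Round copper beaker standing mouth down, its flat closed base uppermost: 60 mm outside diameter (63 mm at the 4 mm high lip at the bottom), straight sides up to 35 mm, then a rounded shoulder to a flat top 50 mm across at 45 mm height; about 0.14 kg. Origin: on its axis at the underside (the mouth).
- foot_ring: The smaller plain copper ring, the beaker's foot: 40 mm outside diameter, 33 mm inside, 14 mm high, lying flat, about 30 g. Origin: on its axis at its underside.
- big_ring: The larger plain copper ring, for another piece: 60 mm outside diameter, 52 mm inside, 14 mm high, lying flat among the parts on the plank. To be left alone. Origin: on its axis at its underside.
- jar: Flux jar: round white ceramic jar with a steel lid, 50 mm in diameter (lid 48 mm), 60 mm high, upright, about 0.16 kg. Origin: on its axis at its underside. With the asked gap of 30 mm its axis is 175 mm from the board's centre along the board's y axis; it then stands on the bench (z = 0).
- punch_tin: Round brass tin, 68 mm in diameter and 75 mm high, with steel punches sticking up to 125 mm, standing on the bench between the two halves at the far side. To be left alone. Origin: centre of its underside.
- bottle: Small yellow plastic squeeze bottle with a green nozzle, 42 mm in diameter and 82 mm high, standing on the bench between the two halves at the robot's side. To be left alone. Origin: centre of its underside.

How it is judged:
By the outcome, as a careful person would: the job done as asked, in the order asked, and still so for the second after the job is handed in, with the robot touching nothing.
It also fails if it takes over 144 s, if anything falls off the work surface, if the arm or the gripper's body presses on something with over 40 N, if the wrist force passes 120 N, or if a joint passes its speed limit or range.

## Working session

There is one attempt and no reset: what is moved stays moved. The work goes in short steps, Python scripts to look and compute and a shell command to move; the robot and the scene stay as the last step left them, time stands still between calls to the robot, and variables do not carry over. Pictures are saved under pics/ and viewed, at most 14 in all, crops included, and the job is handed in when it is done.

```bash
ls; mkdir -p pics
cat > h.py <<'E'
import numpy as np, cv2
from bench import status, cams
def snap(n):
    im,d=cams.read_camera(n); im=np.array(im); d=np.array(d); np.savez(f'{n}.npz',im=im,d=d); return im,d
def load(n):
    z=np.load(f'{n}.npz'); return z['im'],z['d']
def cal(n):
    c=cams.calibration(n); R=cv2.Rodrigues(np.array(c['rvec'],float))[0]; return np.array(c['K'],float),R,np.array(c['tvec'],float).ravel()
def pts(n,d):
    "world point for every pixel from depth"
    K,R,t=cal(n); v,u=np.mgrid[:480,:640]
    P=np.stack([(u-K[0,2])/K[0,0]*d,(v-K[1,2])/K[1,1]*d,d],-1)
    return (P-t)@R
def ray(n,uv,z):
    K,R,t=cal(n); uv=np.atleast_2d(uv).astype(float)
    r=np.c_[(uv[:,0]-K[0,2])/K[0,0],(uv[:,1]-K[1,2])/K[1,1],np.ones(len(uv))]@R
    C=-R.T@t
    return C+r*((z-C[2])/r[:,2])[:,None]
E
python3 - <<'E'
from h import *
s=status.sense(); print({k:np.round(v,3).tolist() for k,v in s.items()})
for n in('side','top'):
    im,d=snap(n); cv2.imwrite(f'pics/{n}0.png',im[:,:,::-1]); K,R,t=cal(n); print(n,K.round(1).tolist(),(-R.T@t).round(3),R.round(2).tolist(),(d>0).mean())
E
```

```text
pics
{'t': 0.0, 'joints': [-86.66, 30.279, 82.156, 0.0, 67.688, -10.228], 'qvel': [0.062, -0.026, 0.002, 0.021, -0.111, -0.025], 'effort': [0.002, -44.004, -17.659, 0.064, 0.058, -0.0], 'tcp_pos': [0.147, -0.607, 0.183], 'eef_rot': [[0.972, 0.235, -0.0], [0.235, -0.972, 0.002], [0.0, -0.002, -1.0]], 'ft_force': [0.188, -0.064, -0.348], 'torque': [-0.033, 0.006, -0.019], 'grasp_force': 0.0, 'gripper_width': 0.087}
side [[451.9, 0.0, 321.7], [0.0, 451.9, 238.9], [0.0, 0.0, 1.0]] [ 0.498 -0.613  0.541] [[1.0, -0.09, 0.01], [-0.05, -0.61, -0.79], [0.08, 0.79, -0.61]] 0.9960904947916667
top [[617.8, 0.0, 327.1], [0.0, 617.8, 234.5], [0.0, 0.0, 1.0]] [0.354 0.004 1.195] [[0.03, -1.0, -0.01], [-0.99, -0.02, -0.17], [0.17, 0.01, -0.99]] 0.995986328125
```

View pics/top0.png

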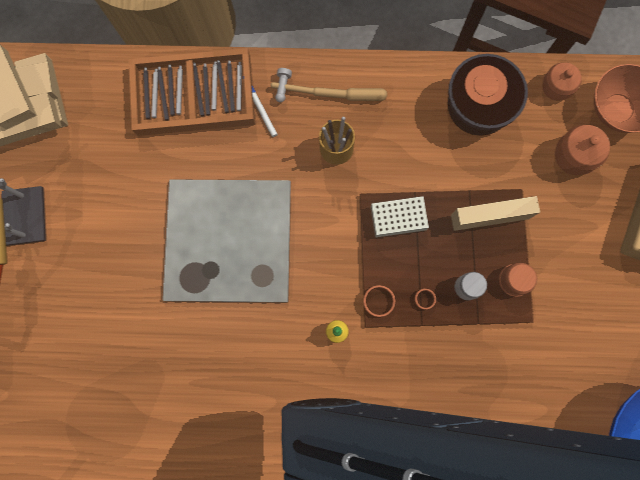

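View pics/side0.png

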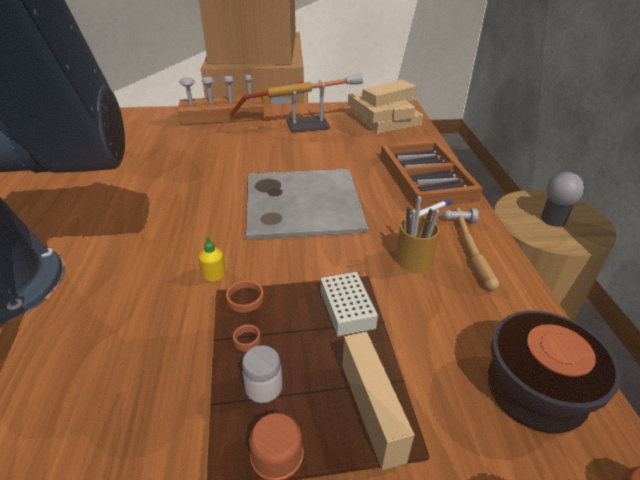

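The top view shows the board at px (168–290, 180–302). The plank holds the block (400,215), brick (496,213), big ring (379,301), foot ring (425,298), jar (471,285) and beaker (518,279); the tin is at (337,142) and the bottle at (337,331). The side view agrees.

```bash
cat > meas.py <<'E'
from h import *
def seg(P,roi,zr):
    u0,u1,v0,v1=roi; m=np.zeros(P.shape[:2],np.uint8); q=P[v0:v1,u0:u1,2]; m[v0:v1,u0:u1]=((q>zr[0])&(q<zr[1]))*255
    n,l,st,_=cv2.connectedComponentsWithStats(m); k=1+st[1:,4].argmax(); return (l==k)
def desc(name,P,m):
    p=P[m]; z=np.median(p[:,2]); c,s,a=cv2.minAreaRect((p[:,:2]*1000).astype(np.float32))
    (cx,cy),r=cv2.minEnclosingCircle((p[:,:2]*1000).astype(np.float32))
    print(f'{name}: z {z*1000:.1f} rect c {np.round(c,1)} size {np.round(s,1)} ang {a:.1f} | circ {cx:.1f},{cy:.1f} d {2*r:.1f} mean {p[:,:2].mean(0)*1000}')
E
python3 - <<'E'
from meas import *
im,d=load('top'); P=pts('top',d)
for n,r,z in [('board',(150,310,165,320),(.006,.02)),('plank',(345,550,180,345),(.006,.02)),('block',(365,435,190,245),(.033,.06)),('brick',(445,550,190,240),(.06,.09)),('big',(355,402,280,325),(.019,.04)),('foot',(408,442,284,315),(.019,.04)),('jar',(448,492,265,305),(.065,.09)),('beaker',(494,545,258,305),(.05,.07)),('tin',(310,365,115,170),(.065,.2)),('bottle',(320,355,315,350),(.03,.2))]:
    desc(n,P,seg(P,r,z))
im,d=load('side'); P=pts('side',d)
for n,r,z in [('board',(235,375,160,245),(.006,.02)),('block',(310,385,260,345),(.037,.06)),('brick',(330,420,320,480),(.066,.09)),('big',(222,268,275,318),(.021,.04)),('foot',(230,265,322,355),(.021,.04)),('jar',(235,290,340,410),(.066,.09)),('beaker',(240,310,405,480),(.05,.07))]:
    desc(n,P,seg(P,r,z))
E
```

```text
board: z 11.0 rect c [541.  214.2] size [241.  241.1] ang 1.0 | circ 541.7,214.6 d 337.4 mean [538.26350606 213.39190096]
plank: z 10.8 rect c [ 518.1 -209.5] size [260.6 322.6] ang 3.1 | circ 517.8,-207.9 d 409.0 mean [ 504.35407007 -203.37060893]
block: z 40.7 rect c [ 590.5 -117.6] size [ 63.4 101. ] ang 9.7 | circ 590.6,-117.3 d 117.6 mean [ 589.84332251 -117.33541411]
brick: z 74.4 rect c [ 597.7 -296.3] size [ 33.4 152.6] ang 10.3 | circ 595.9,-296.2 d 153.7 mean [ 596.6503621  -294.74081813]
big: z 24.6 rect c [428.5 -81.2] size [57.9 58.5] ang 27.5 | circ 428.9,-81.5 d 59.8 mean [428.90170927 -81.6979284 ]
foot: z 23.8 rect c [ 433.8 -167.7] size [37.9 38.5] ang 2.6 | circ 434.5,-168.3 d 39.9 mean [ 434.5333946  -168.43924235]
jar: z 70.6 rect c [ 459.4 -249.9] size [45.8 46.9] ang 1.5 | circ 459.7,-249.7 d 48.2 mean [ 459.38311953 -249.10769227]
beaker: z 55.2 rect c [ 475.2 -341.2] size [55.9 57. ] ang 0.9 | circ 476.0,-341.0 d 58.9 mean [ 475.24102783 -340.54949938]
tin: z 75.2 rect c [732.    6.3] size [66.4 67.1] ang 29.3 | circ 732.6,5.6 d 69.2 mean [733.3090578    5.40
[... 294 characters left out ...]
62.6 103.1] ang 10.2 | circ 590.7,-118.1 d 116.4 mean [ 590.86409077 -122.52398605]
brick: z 75.5 rect c [ 598.2 -296.3] size [ 32.7 151.1] ang 10.3 | circ 597.6,-296.2 d 153.7 mean [ 598.67537639 -306.50155974]
big: z 24.8 rect c [429.  -81.2] size [57.6 61.1] ang 0.3 | circ 429.8,-81.4 d 61.9 mean [429.10793154 -83.3679996 ]
foot: z 24.9 rect c [ 435.3 -168.8] size [38.  39.9] ang 3.8 | circ 434.4,-169.2 d 41.3 mean [ 435.05837117 -169.82011833]
jar: z 71.4 rect c [ 460.1 -251.1] size [45.7 47.3] ang 70.0 | circ 460.4,-250.9 d 48.3 mean [ 460.27402223 -253.09873481]
beaker: z 56.1 rect c [ 476.1 -342.2] size [57.1 57.1] ang 69.2 | circ 476.5,-342.6 d 58.5 mean [ 476.34526454 -345.48306003]
```

```bash
cat >> h.py <<'E'
from scipy.spatial.transform import Rotation as Ro
def plan(*tg):
    "each target: x,y,z (mm), yaw deg of tool x axis; prints shift/turn from the present pose"
    s=status.sense(); R=np.array(s['eef_rot']); p=np.array(s['tcp_pos'])*1000
    print('t',round(s['t'],2),'tcp',p.round(1),'yaw',round(np.degrees(np.arctan2(R[1,0],R[0,0])),2),'w',round(s['gripper_width']*1000,1))
    for x,y,z,a in tg:
        a=np.radians(a); Rt=np.array([[np.cos(a),np.sin(a),0],[np.sin(a),-np.cos(a),0],[0,0,-1]])
        print('lin',(R.T@(np.array([x,y,z])-p)).round(1).tolist(),'twist',Ro.from_matrix(R.T@Rt).as_rotvec().round(4).tolist())
E
python3 -c "
from h import *
plan((590.7,-117.8,150,100),(590.7,-117.8,60,100))
im,d=load('top');P=pts('top',d)
from meas import seg
m=seg(P,(150,310,165,320),(.006,.02)).astype(np.uint8)
c=max(cv2.findContours(m,0,cv2.CHAIN_APPROX_NONE)[0],key=len)
q=cv2.approxPolyDP(cv2.convexHull(c),8,True)[:,0];print(q.tolist());w=ray('top',q,.012)[:,:2]*1000;print(w.round(1).tolist())
e=np.roll(w,-1,0)-w;print(np.degrees(np.arctan2(e[:,1],e[:,0])).round(2),np.hypot(*e.T).round(1),w.mean(0))
"
```

```text
t 0.1 tcp [ 146.6 -606.8  183.6] yaw 13.57 w 86.7
lin [546.4, -371.1, 34.5] twist [-0.0013, -0.0017, -1.5085]
lin [546.4, -371.0, 124.5] twist [-0.0013, -0.0017, -1.5085]
[[170, 179], [290, 181], [287, 301], [163, 300]]
[[658.1, 333.9], [659.7, 96.4], [424.0, 93.5], [419.7, 330.8]]
[ -89.6  -179.29   91.03    0.74] [237.5 235.8 237.4 238.4] [540.36313246 213.63210196]
```

```bash
python3 -m jog '{"twist":[[0,0,-1.509],[0,0,-1.509],[0,0,-1.509],[0,0,-1.509],[0,0,-1.509],[0,0,-1.509],[0,0,-1.509],[0,0,-1.509],[0,0,-1.509],[0,0,-1.509],[0,0,-1.509],[0,0,-1.509],[0,0,-1.509],[0,0,-1.509],[0,0,-1.509],[-0.0013,-0.0017,-1.509],[-0.0013,-0.0017,-1.509],[-0.0013,-0.0017,-1.509]],"linear":[[546.4,-371,35],[546.4,-371,35],[546.4,-371,35],[546.4,-371,35],[546.4,-371,35],[546.4,-371,35],[546.4,-371,35],[546.4,-371,35],[546.4,-371,35],[546.4,-371,35],[546.4,-371,35],[546.4,-371,35],[546.4,-371,35],[546.4,-371,35],[546.4,-371,35],[546.4,-371,124],[546.4,-371,124],[546.4,-371,124]],"claw":[1,1,1,1,1,1,1,1,1,1,1,1,1,1,1,1,1,1]}'
python3 -c "
from h import *
plan((590.7,-117.8,17,100),(590.7,-117.8,150,100))
im,d=snap('side');cv2.imwrite('pics/s1.png',im[:,:,::-1])"
```

```text
t: 1.9
tcp_pos: [0.5846, -0.1185, 0.0554]
eef_rot: [[-0.172, 0.985, -0.013], [0.985, 0.172, 0.002], [0.005, -0.012, -1.0]]
ft_force: [-1.4, 0.0, -0.0]
gripper_width: 0.0868
grasp_force: 0.0
t 1.9 tcp [ 584.6 -118.5   55.4] yaw 99.92 w 86.8
lin [-0.6, 6.6, 38.3] twist [-0.012, -0.0046, -0.0014]
lin [0.1, 5.0, -94.6] twist [-0.012, -0.0046, -0.0014]
```

View pics/s1.png

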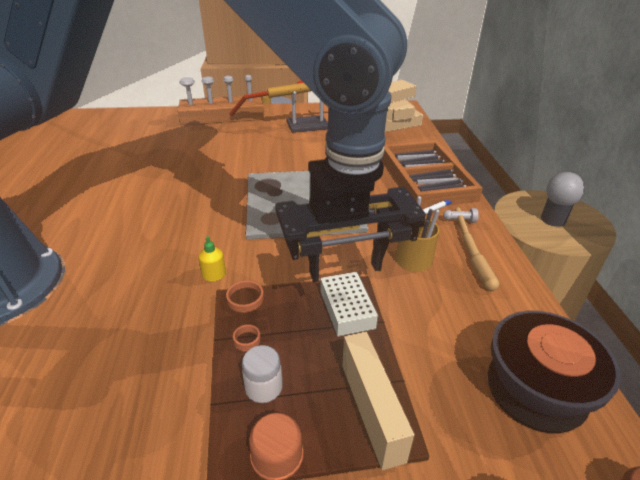

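```bash
python3 -m jog '{"twist":[[0,0,0],[0,0,0],[0,0,0]],"linear":[[0,0,0],[0,0,0],[0,0,0]],"claw":[1,1,1]}'
python3 -c "
from h import *
plan((590.7,-117.8,17,100),(590.7,-117.8,150,100))
K,R,t=cal('side');s=status.sense();q=K@(R@np.array(s['tcp_pos'])+t);print(q[:2]/q[2])
im,d=snap('side');P=pts('side',d)
from meas import *
for r in((295,335,250,290),(360,395,240,285)):
    m=np.zeros((480,640),bool);m[r[2]:r[3],r[0]:r[1]]=1;Q=P[m&(P[...,2]>.048)&(P[...,2]<.075)];print(len(Q),Q.mean(0),Q.min(0),Q.max(0))
"
```

```text
t: 2.25
tcp_pos: [0.5921, -0.1197, 0.0627]
eef_rot: [[-0.174, 0.985, 0.004], [0.985, 0.174, -0.004], [-0.004, 0.003, -1.0]]
ft_force: [0.2, -0.9, 0.1]
gripper_width: 0.0869
grasp_force: 0.0
t 2.25 tcp [ 592.1 -119.7   62.7] yaw 100.0 w 86.9
lin [2.3, -1.2, 45.7] twist [0.0033, 0.0042, 0.0]
lin [1.7, -0.8, -87.3] twist [0.0033, 0.0042, 0.0]
[348.91394336 286.14745446]<string>:8: RuntimeWarning: Mean of empty slice.
  ret = um.true_divide(
Traceback (most recent call last):
ValueError: zero-size array to reduction operation minimum which has no identity
```

```bash
python3 -c "
from h import *
plan((590.7,-117.8,17,100))
im,d=load('side');P=pts('side',d)
m=(P[...,2]<.11)&(P[...,2]>.05)&(abs(P[...,0]-.592)<.09)&(abs(P[...,1]+.118)<.03)
v,u=np.nonzero(m);Q=P[m]
for side in(Q[:,0]<.592,Q[:,0]>=.592):
    q=Q[side];print(len(q),q.min(0).round(3),q.max(0).round(3),u[side].min(),u[side].max(),v[side].max()); lo=q[q[:,2]<q[:,2].min()+.008]; print(lo.mean(0),lo[:,0].min(),lo[:,0].max())
"
```

```text
t 2.3 tcp [ 591.9 -119.4   62.4] yaw 100.01 w 86.9
lin [2.0, -1.0, 45.4] twist [0.0028, 0.0039, 0.0002]
50 [ 0.539 -0.14   0.099] [ 0.55  -0.118  0.11 ] 314 323 278
[ 0.54454269 -0.13436309  0.10346159] 0.538716265763699 0.5504030280136822
60 [ 0.633 -0.122  0.1  ] [ 0.645 -0.102  0.11 ] 376 386 266
[ 0.63811618 -0.11670653  0.10435984] 0.6329711989923597 0.6453452822819087
```

```bash
python3 -c "
from h import *
im,d=load('side');P=pts('side',d)
for u in (317,380):
    for v in range(216,296,4): print(u,v,(P[v,u]*1000).round(0),im[v,u])
cv2.imwrite('pics/c1.png',cv2.resize(im[180:340,260:440,::-1],None,fx=4,fy=3.75))
"
```

```text
317 216 [ 540. -145.  213.] [54 48 50]
317 220 [ 540. -152.  212.] [61 57 59]
317 224 [ 540. -153.  207.] [52 48 46]
317 228 [ 540. -151.  199.] [153 121  64]
317 232 [ 540. -154.  195.] [106  83  53]
317 236 [ 539. -161.  194.] [57 49 49]
317 240 [ 538. -169.  193.] [59 55 53]
317 244 [ 539. -167.  186.] [56 49 49]
317 248 [ 539. -166.  178.] [56 51 51]
317 252 [ 541. -139.  149.] [45 36 31]
317 256 [ 541. -139.  142.] [45 36 22]
317 260 [ 541. -138.  134.] [51 35 32]
317 264 [ 541. -138.  127.] [47 37 33]
317 268 [ 542. -136.  117.] [44 30 26]
317 272 [ 542. -136.  110.] [46 33 28]
317 276 [ 542. -135.  102.] [84 57 40]
317 280 [550. -48.  12.] [154  99  63]
317 284 [549. -58.  12.] [77 51 36]
317 288 [548. -67.  11.] [96 63 43]
317 292 [547. -77.  12.] [94 62 43]
380 216 [ 623. -139.  205.] [61 50 47]
380 220 [696. 133.   2.] [179 113  68]
380 224 [694. 122.  -1.] [178 111  70]
380 228 [ 624. -143.  188.] [118  99  93]
380 232 [ 624. -147.  184.] [83 80 83]
380 236 [ 634. -109.  148.] [46 35 31]
380 240 [ 634. -111.  143.] [48 36 32]
380 244 [ 634. -114.  137.] [50 35 33]
380 248 [ 636. -111.  128.] [51 37 33]
380 252 [ 636. -114.  123.] [54 43 37]
380 256 [ 636. -117.  118.] [57 45 36]
380 260 [ 636. -119.  111.] [54 42 35]
380 264 [ 636. -120.  104.] [61 46 38]
380 268 [667. -12.  -0.] [160 102  62]
380 272 [665. -23.  -1.] [164 105  66]
380 276 [663. -33.  -1.] [167 106  66]
380 280 [661. -44.   0.] [189 121  77]
380 284 [660. -52.  -2.] [191 121  77]
380 288 [657. -65.   1.] [188 123  77]
380 292 [656. -72.  -1.] [189 121  79]
```

View pics/c1.png

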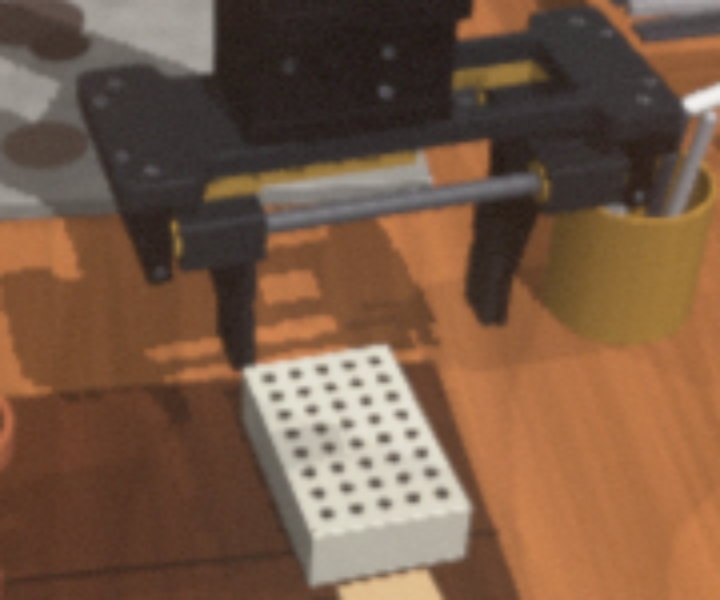

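The fingers straddle the block laterally, with tips at px (317,278) and (380,266). Depth puts the tips about 37 mm higher than the reported TCP, so I'll go down part way, which is safe beside the block either way, and check again.

```bash
python3 -m jog '{"twist":[[0.003,0.004,0],[0.003,0.004,0],[0.003,0.004,0],[0.003,0.004,0]],"linear":[[2,-1,8],[2,-1,16],[2,-1,22],[2,-1,22]],"claw":[1,1,1,1]}'
cat > tip.py <<'E'
from h import *
def tips():
    im,d=snap('side');P=pts('side',d);s=status.sense();p=np.array(s['tcp_pos'])
    m=(im.max(-1)<75)&(abs(P[...,0]-p[0])<.07)&(abs(P[...,1]-p[1])<.035)&(P[...,2]>p[2]-.02)&(P[...,2]<p[2]+.09)
    Q=P[m]; c=p[0]
    for k in(Q[:,0]<c,Q[:,0]>=c):
        q=Q[k]
        if len(q): lo=q[q[:,2]<q[:,2].min()+.01]; print('tip zmin',q[:,2].min().round(4),'pt',lo.mean(0).round(4))
E
python3 -c "
from tip import *
plan((590.7,-117.8,17,100)); tips()"
```

```text
t: 2.7
tcp_pos: [0.5883, -0.1164, 0.0369]
eef_rot: [[-0.174, 0.985, -0.006], [0.985, 0.174, 0.003], [0.004, -0.006, -1.0]]
ft_force: [-0.0, 0.5, 0.5]
gripper_width: 0.087
grasp_force: 0.0
t 2.7 tcp [ 588.3 -116.4   36.9] yaw 100.04 w 87.0
lin [-1.8, 2.2, 19.9] twist [-0.0058, -0.0036, 0.0007]
tip zmin 0.0752 pt [ 0.541  -0.1313  0.0803]
tip zmin 0.075 pt [ 0.6347 -0.1139  0.0806]
```

```bash
python3 -m jog '{"twist":[[0,0,0],[0,0,0],[0,0,0],[0,0,0],[0,0,0]],"linear":[[0,1,8],[0,1,16],[0,1,20],[0,1,20],[0,1,20]],"claw":[1,1,1,1,1]}'
python3 -c "
from tip import *
plan((590.7,-117.8,17,100)); tips()
im,d=load('side');cv2.imwrite('pics/c2.png',cv2.resize(im[180:340,260:440,::-1],None,fx=4,fy=3.75))"
```

```text
t: 3.25
tcp_pos: [0.5903, -0.1167, 0.0182]
eef_rot: [[-0.174, 0.985, -0.004], [0.985, 0.174, 0.002], [0.002, -0.003, -1.0]]
ft_force: [-0.4, -0.2, -0.2]
gripper_width: 0.0873
grasp_force: 0.0
t 3.25 tcp [ 590.3 -116.7   18.2] yaw 100.03 w 87.3
lin [-1.1, 0.2, 1.2] twist [-0.0035, -0.0023, 0.0005]
tip zmin 0.0095 pt [ 0.5428 -0.1035  0.0117]
tip zmin 0.0567 pt [ 0.6365 -0.1141  0.0621]
```

View pics/c2.png

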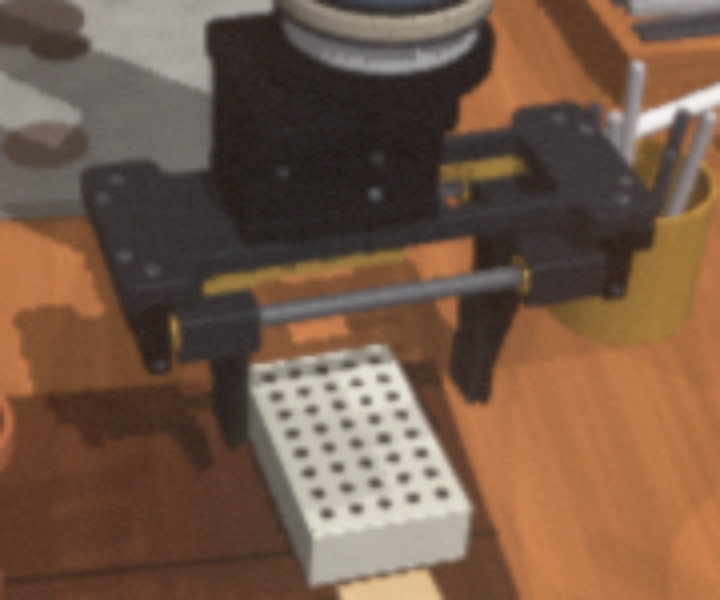

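The picture is ambiguous: left tip at about (319,298), reported z 18, depth z 57. Closing part way tells which is right and is harmless in both cases.

```bash
python3 -m jog '{"twist":[[0,0,0],[0,0,0],[0,0,0],[0,0,0],[0,0,0],[0,0,0]],"linear":[[0,0,0],[0,0,0],[0,0,0],[0,0,0],[0,0,0],[0,0,0]],"claw":[0.6,0.6,0.6,0.6,0.6,0.6]}'
python3 -c "
from tip import *
plan((590.7,-117.8,17,100)); tips()
im,d=load('side');cv2.imwrite('pics/c3.png',cv2.resize(im[180:340,260:440,::-1],None,fx=4,fy=3.75))"
```

```text
t: 3.9
tcp_pos: [0.5904, -0.1168, 0.0185]
eef_rot: [[-0.174, 0.985, -0.003], [0.985, 0.174, 0.001], [0.002, -0.003, -1.0]]
ft_force: [-0.4, 1.0, 0.2]
gripper_width: 0.0537
grasp_force: 0.0
t 3.9 tcp [ 590.4 -116.8   18.5] yaw 100.03 w 53.7
lin [-1.1, 0.1, 1.5] twist [-0.0032, -0.002, 0.0005]
tip zmin 0.0096 pt [ 0.5533 -0.1045  0.0117]
tip zmin 0.0563 pt [ 0.6198 -0.1162  0.0614]
```

View pics/c3.png

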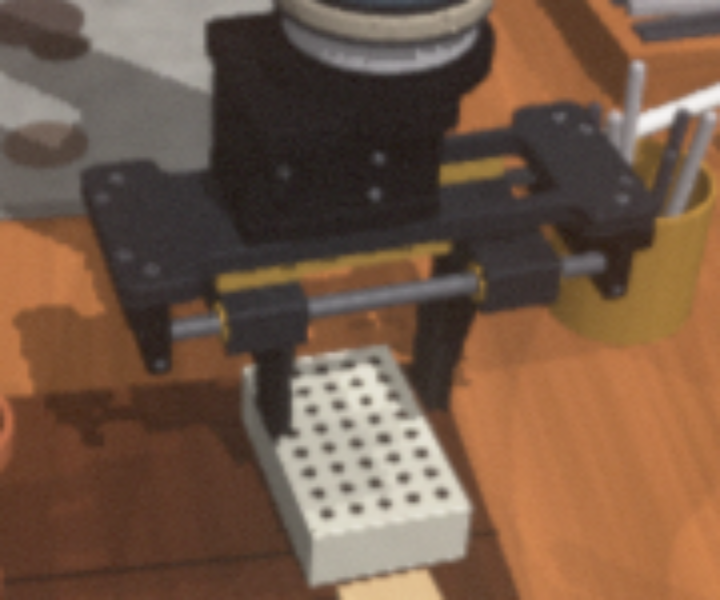

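Camera depth is right: the fingers closed above the block, so the true tips sit about 38 mm above the reported TCP z (lateral agrees). I'll reopen, go down with that offset and grasp.

```bash
python3 -m jog '{"twist":[[0,0,0],[0,0,0],[0,0,0],[0,0,0],[0,0,0],[0,0,0],[0,0,0],[0,0,0],[0,0,0],[0,0,0],[0,0,0],[0,0,0]],"linear":[[0,0,0],[0,0,0],[0,0,0],[0,0,0],[0,0,0],[-0.5,0,8],[-1,0,16],[-1,0,24],[-1,0,31],[-1,0,36],[-1,0,36],[-1,0,36]],"claw":[1,1,1,1,1,1,1,1,1,1,1,1]}'
python3 -c "
from tip import *
plan((590.7,-117.8,-20,100)); tips()"
```

```text
t: 5.15
tcp_pos: [0.5904, -0.1177, -0.0177]
eef_rot: [[-0.174, 0.985, -0.004], [0.985, 0.174, 0.002], [0.002, -0.003, -1.0]]
ft_force: [0.3, 0.2, 0.2]
gripper_width: 0.0867
grasp_force: 0.0
t 5.15 tcp [ 590.4 -117.7  -17.7] yaw 100.03 w 86.7
lin [-0.2, 0.3, 2.3] twist [-0.0033, -0.0022, 0.0005]
tip zmin 0.0088 pt [ 0.5381 -0.1067  0.0117]
tip zmin 0.01 pt [ 0.6352 -0.0984  0.0126]
```

Descended without contact; tips are at about z = 20 true. Close on the block.

```bash
python3 -m jog '{"twist":[[0,0,0],[0,0,0],[0,0,0],[0,0,0],[0,0,0],[0,0,0],[0,0,0],[0,0,0]],"linear":[[0,0,1],[0,0,1],[0,0,1],[0,0,1],[0,0,1],[0,0,1],[0,0,1],[0,0,1]],"claw":[0.5,0.5,0.5,0.5,0.5,0.5,0.5,0.5]}'
python3 -c "
from h import *
plan((541,213.8,120,90.8))"
```

```text
t: 6.0
tcp_pos: [0.5906, -0.1177, -0.0184]
eef_rot: [[-0.174, 0.985, -0.003], [0.985, 0.174, 0.001], [0.002, -0.003, -1.0]]
ft_force: [0.1, 0.2, 1.4]
gripper_width: 0.0621
grasp_force: 30.0
t 6.0 tcp [ 590.6 -117.7  -18.4] yaw 100.03 w 62.1
lin [335.3, 8.5, -137.8] twist [-0.0029, -0.0017, 0.1611]
```

```bash
python3 -m jog '{"twist":[[0,0,0],[0,0,0],[0,0,0],[0,0,0],[0,0,0.01],[0,0,0.02],[0,0,0.04],[0,0,0.05],[0,0,0.07],[0,0,0.08],[0,0,0.1],[0,0,0.12],[0,0,0.13],[0,0,0.15],[-0.002,-0.001,0.161],[-0.002,-0.001,0.161],[-0.002,-0.001,0.161],[-0.002,-0.001,0.161],[-0.002,-0.001,0.161]],"linear":[[0,0,-10],[0,0,-30],[0,0,-55],[0,0,-85],[10,0,-110],[30,1,-125],[58,2,-130],[93,3,-130],[128,4,-130],[163,5,-130],[198,6,-130],[233,6,-130],[265,7,-130],[292,8,-130],[313,8,-130],[327,8.5,-130],[335.3,8.5,-130],[335.3,8.5,-130],[335.3,8.5,-130]],"claw":[0.5,0.5,0.5,0.5,0.5,0.5,0.5,0.5,0.5,0.5,0.5,0.5,0.5,0.5,0.5,0.5,0.5,0.5,0.5]}'
python3 -c "
from h import *
plan((541,213.8,20,90.8),(541,213.8,-17.5,90.8))
from meas import *
im,d=snap('side');P=pts('side',d);m=(im.min(-1)>130)&(P[...,2]>.1)&(P[...,2]<.2)&(abs(P[...,0]-.54)<.06)&(P[...,1]<.3)&(P[...,1]>.14);q=P[m];print(len(q),np.percentile(q,[1,50,99],axis=0).round(3).tolist())"
```

```text
t: 7.9
tcp_pos: [0.541, 0.213, 0.1121]
eef_rot: [[-0.014, 1.0, -0.002], [1.0, 0.014, 0.0], [0.0, -0.002, -1.0]]
ft_force: [-0.7, 0.5, -2.4]
gripper_width: 0.0621
grasp_force: 30.0
t 7.9 tcp [541.  213.  112.1] yaw 90.79 w 62.1
lin [0.8, 0.2, 92.1] twist [-0.0016, -0.0001, -0.0002]
lin [0.8, 0.2, 129.6] twist [-0.0016, -0.0001, -0.0002]
807 [[0.511, 0.16, 0.143], [0.541, 0.165, 0.169], [0.571, 0.255, 0.173]]
```

```bash
python3 -m jog '{"twist":[[0,0,0],[0,0,0],[0,0,0],[0,0,0],[0,0,0],[0,0,0],[0,0,0],[0,0,0],[0,0,0],[0,0,0],[0,0,0],[0,0,0]],"linear":[[0.5,0,15],[0.8,0,40],[0.8,0,70],[0.8,0,95],[0.8,0,112],[0.8,0,120],[0.8,0,124],[0.8,0,127],[0.8,0,129],[0.8,0,130],[0.8,0,130],[0.8,0,130]],"claw":[0.5,0.5,0.5,0.5,0.5,0.5,0.5,0.5,0.5,0.5,0.5,0.5]}'
```

```text
t: 9.15
tcp_pos: [0.5409, 0.2148, -0.0174]
eef_rot: [[-0.014, 1.0, -0.001], [1.0, 0.014, 0.001], [0.001, -0.001, -1.0]]
ft_force: [0.6, 0.9, -1.6]
gripper_width: 0.0618
grasp_force: 30.0
```

```bash
python3 -m jog '{"twist":[[0,0,0],[0,0,0],[0,0,0],[0,0,0],[0,0,0],[0,0,0],[0,0,0],[0,0,0],[0,0,0],[0,0,0],[0,0,0],[0,0,0],[0,0,0],[0,0,0]],"linear":[[-0.5,0,0.5],[-0.8,0,1],[-0.8,0,1],[-0.8,0,1],[-0.8,0,1],[-0.8,0,1],[-0.8,0,1],[-0.8,0,1],[-0.8,0,-8],[-0.8,0,-30],[-0.8,0,-65],[-0.8,0,-110],[-0.8,0,-150],[-0.8,0,-150]],"claw":[0.5,0.5,0.5,1,1,1,1,1,1,1,1,1,1,1]}'
python3 -c "
from h import *
plan((598.2,-296.3,110,100.3),(598.2,-296.3,0,100.3))"
```

```text
t: 10.55
tcp_pos: [0.5456, 0.2148, 0.1388]
eef_rot: [[-0.014, 1.0, 0.012], [1.0, 0.014, 0.003], [0.003, 0.012, -1.0]]
ft_force: [1.0, 0.4, 0.4]
gripper_width: 0.0868
grasp_force: 0.0
t 10.55 tcp [545.6 214.8 138.8] yaw 90.82 w 86.8
lin [-511.9, 45.0, 27.8] twist [0.0123, -0.0021, -0.1655]
lin [-512.3, 43.7, 137.8] twist [0.0123, -0.0021, -0.1655]
```

```bash
python3 -m jog '{"twist":[[0,0,-0.03],[0,0,-0.05],[0,0,-0.08],[0,0,-0.11],[0,0,-0.14],[0,0,-0.166],[0,0,-0.166],[0,0,-0.166],[0,0,-0.166],[0,0,-0.166],[0,0,-0.166],[0,0,-0.166],[0,0,-0.166],[0,0,-0.166],[0,0,-0.166],[0,0,-0.166]],"linear":[[-20,2,0],[-60,6,0],[-110,11,0],[-160,16,0],[-210,21,0],[-260,26,0],[-310,31,0],[-360,36,0],[-410,41,0],[-450,45,0],[-480,48,10],[-500,49,22],[-511,50,40],[-511,50,60],[-511,50,60],[-511,50,60]],"claw":[1,1,1,1,1,1,1,1,1,1,1,1,1,1,1,1]}'
python3 -c "
from tip import *
plan((598.2,-296.3,30,100.3),(598.2,-296.3,3,100.3));tips()
from meas import *
im,d=snap('top');P=pts('top',d);desc('block',P,seg(P,(185,275,190,290),(.033,.06)));desc('board',P,seg(P,(150,310,165,320),(.006,.06)))
"
```

```text
t: 12.15
tcp_pos: [0.5971, -0.2945, 0.0704]
eef_rot: [[-0.18, 0.984, -0.004], [0.984, 0.18, 0.003], [0.004, -0.003, -1.0]]
ft_force: [-0.4, 0.6, 0.7]
gripper_width: 0.0867
grasp_force: 0.0
t 12.15 tcp [ 597.1 -294.5   70.4] yaw 100.39 w 86.7
lin [-2.1, 0.9, 40.4] twist [-0.0035, -0.0037, 0.0015]
lin [-2.2, 1.0, 67.4] twist [-0.0035, -0.0037, 0.0015]
tip zmin 0.1082 pt [ 0.5492 -0.309   0.1132]
tip zmin 0.1086 pt [ 0.6427 -0.2913  0.1144]
block: z 40.9 rect c [540.1 213.5] size [ 63.1 100.2] ang 0.1 | circ 539.0,213.2 d 115.2 mean [539.42136798 213.3704062 ]
board: z 11.4 rect c [540.7 214.1] size [240.5 241.1] ang 0.9 | circ 541.4,215.1 d 335.8 mean [537.91118157 212.88417263]
```

```bash
python3 -m jog '{"twist":[[0,0,0],[0,0,0],[0,0,0],[0,0,0],[0,0,0],[0,0,0],[0,0,0],[0,0,0],[0,0,0],[0,0,0],[0,0,0],[0,0,0],[0,0,0],[0,0,0],[0,0,0],[0,0,0],[0,0,0],[0,0,0]],"linear":[[-1,0.5,10],[-1.7,0.8,30],[-1.7,0.8,50],[-1.7,0.8,62],[-1.7,0.8,68],[-1.7,0.8,70],[-1.7,0.8,70],[-1.7,0.8,70],[-1.7,0.8,70],[-1.7,0.8,70],[-1.7,0.8,70],[-1.7,0.8,70],[-1.7,0.8,70],[-1.7,0.8,70],[-1.7,0.8,70],[-1.7,0.8,70],[-1.7,0.8,70],[-1.7,0.8,70]],"claw":[1,1,1,1,1,1,1,0.2,0.2,0.2,0.2,0.2,0.2,0.2,0.2,0.2,0.2,0.2]}'
python3 -c "
from h import *
plan((644.8,215.3,130,90.8),(644.8,215.3,0,90.8))"
```

```text
t: 14.05
tcp_pos: [0.5988, -0.2979, 0.0016]
eef_rot: [[-0.179, 0.984, -0.002], [0.984, 0.179, 0.001], [0.001, -0.002, -1.0]]
ft_force: [-1.0, -0.0, 1.0]
gripper_width: 0.0317
grasp_force: 30.0
t 14.05 tcp [ 598.8 -297.9    1.6] yaw 100.32 w 31.7
lin [496.8, 137.0, -128.1] twist [-0.0017, -0.0009, 0.1661]
lin [496.7, 137.2, 1.9] twist [-0.0017, -0.0009, 0.1661]
```

```bash
python3 -m jog '{"twist":[[0,0,0],[0,0,0],[0,0,0],[0,0,0],[0,0,0],[0,0,0.01],[0,0,0.02],[0,0,0.04],[0,0,0.05],[0,0,0.07],[0,0,0.08],[0,0,0.1],[0,0,0.12],[0,0,0.13],[0,0,0.15],[0,0,0.16],[-0.001,0,0.166],[-0.001,0,0.166],[-0.001,0,0.166],[-0.001,0,0.166]],"linear":[[0,0,-8],[0,0,-25],[0,0,-50],[0,0,-80],[10,2,-110],[30,8,-130],[60,16,-140],[100,27,-145],[145,40,-145],[190,52,-145],[235,65,-145],[280,77,-145],[325,90,-145],[370,102,-145],[410,113,-145],[445,123,-145],[470,130,-145],[487,135,-145],[495.2,137,-145],[495.2,137,-145]],"claw":[0.2,0.2,0.2,0.2,0.2,0.2,0.2,0.2,0.2,0.2,0.2,0.2,0.2,0.2,0.2,0.2,0.2,0.2,0.2,0.2]}'
python3 -m jog '{"twist":[[0,0,0],[0,0,0]],"linear":[[0,0,0],[0,0,0]],"claw":[0.2,0.2]}'
python3 -c "
from h import *
plan((644.8,213.7,2,90.8))
im,d=snap('side');P=pts('side',d);m=(im.min(-1)>90)&(P[...,2]>.11)&(P[...,2]<.26)&(abs(P[...,0]-.645)<.04)&(P[...,1]<.32)&(P[...,1]>.1);q=P[m];print(len(q),np.percentile(q,[1,50,99],axis=0).round(3).tolist())"
```

```text
t: 16.05
tcp_pos: [0.6451, 0.2142, 0.1472]
eef_rot: [[-0.015, 1.0, -0.0], [1.0, 0.015, 0.001], [0.001, -0.0, -1.0]]
ft_force: [0.2, -1.0, -3.9]
gripper_width: 0.0317
grasp_force: 30.0
t: 16.25
tcp_pos: [0.6453, 0.212, 0.1469]
eef_rot: [[-0.012, 1.0, -0.001], [1.0, 0.012, 0.0], [0.0, -0.001, -1.0]]
ft_force: [-0.6, -0.5, -4.2]
gripper_width: 0.0322
grasp_force: 30.0
t 16.25 tcp [645.3 212.  146.9] yaw 90.7 w 32.2
lin [1.7, -0.3, 144.9] twist [-0.0009, -0.0001, -0.0017]
915 [[0.63, 0.137, 0.159], [0.646, 0.141, 0.211], [0.661, 0.28, 0.226]]
```

```bash
python3 -m jog '{"twist":[[0,0,0],[0,0,0],[0,0,0],[0,0,0],[0,0,0],[0,0,0],[0,0,0],[0,0,0],[0,0,0],[0,0,0],[0,0,0],[0,0,0],[0,0,0],[0,0,0]],"linear":[[0.5,0,12],[1,-0.3,35],[1.2,-0.3,65],[1.2,-0.3,95],[1.2,-0.3,118],[1.2,-0.3,132],[1.2,-0.3,138],[1.2,-0.3,141],[1.2,-0.3,143],[1.2,-0.3,144],[1.2,-0.3,144.5],[1.2,-0.3,145],[1.2,-0.3,145],[1.2,-0.3,145]],"claw":[0.2,0.2,0.2,0.2,0.2,0.2,0.2,0.2,0.2,0.2,0.2,0.2,0.2,0.2]}'
python3 -c "
from h import *
plan((644.8,213.7,1.5,90.8))"
```

```text
t: 17.7
tcp_pos: [0.645, 0.2151, 0.0022]
eef_rot: [[-0.014, 1.0, -0.0], [1.0, 0.014, 0.001], [0.001, -0.0, -1.0]]
ft_force: [0.6, -0.5, -4.2]
gripper_width: 0.0315
grasp_force: 30.0
t 17.7 tcp [645.  215.1   2.2] yaw 90.81 w 31.5
lin [-1.4, -0.2, 0.7] twist [-0.0, -0.0008, 0.0001]
```

```bash
python3 -m jog '{"twist":[[0,0,0],[0,0,0],[0,0,0],[0,0,0],[0,0,0]],"linear":[[-0.7,-0.2,0.5],[-1.2,-0.2,1],[-1.2,-0.2,1.5],[-1.2,-0.2,1.5],[-1.2,-0.2,1.5]],"claw":[0.2,0.2,0.2,0.2,0.2]}'
```

```text
t: 18.2
tcp_pos: [0.6449, 0.2144, 0.0016]
eef_rot: [[-0.014, 1.0, 0.0], [1.0, 0.014, 0.001], [0.001, 0.0, -1.0]]
ft_force: [-3.5, 2.8, 5.7]
gripper_width: 0.0314
grasp_force: 30.0
```

```bash
python3 -m jog '{"twist":[[0,0,0],[0,0,0],[0,0,0],[0,0,0],[0,0,0],[0,0,0],[0,0,0],[0,0,0],[0,0,0],[0,0,0],[0,0,0],[0,0,0],[0,0,0],[0,0,0]],"linear":[[0,0,-0.7],[0,0,-0.7],[0,0,-0.7],[0,0,-0.7],[0,0,-0.7],[0,0,-0.7],[0,0,-0.7],[0,0,-10],[0,0,-35],[0,0,-75],[0,0,-115],[0,0,-135],[0,0,-140],[0,0,-140]],"claw":[0.2,1,1,1,1,1,1,1,1,1,1,1,1,1]}'
python3 -c "
from h import *
plan((476.2,-341.5,100,90.8))"
```

```text
t: 19.6
tcp_pos: [0.6451, 0.2138, 0.1416]
eef_rot: [[-0.014, 1.0, 0.001], [1.0, 0.014, 0.001], [0.001, 0.001, -1.0]]
ft_force: [-0.1, -0.6, 0.3]
gripper_width: 0.0868
grasp_force: 0.0
t 19.6 tcp [645.1 213.8 141.6] yaw 90.81 w 86.8
lin [-552.9, -176.8, 40.8] twist [0.0015, -0.001, 0.0001]
```

```bash
python3 -m jog '{"twist":[[0,0,0],[0,0,0],[0,0,0],[0,0,0],[0,0,0],[0,0,0],[0,0,0],[0,0,0],[0,0,0],[0,0,0],[0,0,0],[0,0,0],[0,0,0],[0,0,0],[0,0,0],[0,0,0],[0,0,0],[0,0,0],[0,0,0]],"linear":[[-20,-6,0],[-60,-19,0],[-105,-34,0],[-150,-48,0],[-195,-62,0],[-240,-77,0],[-285,-91,0],[-330,-106,0],[-375,-120,0],[-420,-134,0],[-460,-147,10],[-495,-158,30],[-520,-166,50],[-540,-173,65],[-553,-177,75],[-553,-177,80],[-553,-177,80],[-553,-177,80],[-553,-177,80]],"claw":[1,1,1,1,1,1,1,1,1,1,1,1,1,1,1,1,1,1,1]}'
python3 -c "
from tip import *
plan((476.2,-341.5,-16,90.8));tips()
from meas import *
im,d=snap('top');P=pts('top',d);desc('block',P,seg(P,(185,275,190,290),(.033,.055)));desc('brick',P,seg(P,(170,290,150,230),(.065,.09)));
im,d=load('side');P=pts('side',d);desc('brick',P,seg(P,(250,380,130,200),(.068,.09)));desc('beaker',P,seg(P,(240,310,405,480),(.05,.065)))
"
```

```text
t: 21.5
tcp_pos: [0.4762, -0.3407, 0.0608]
eef_rot: [[-0.016, 1.0, 0.0], [1.0, 0.016, 0.0], [0.0, 0.0, -1.0]]
ft_force: [-0.1, 0.0, 0.0]
gripper_width: 0.0871
grasp_force: 0.0
t 21.5 tcp [ 476.2 -340.7   60.8] yaw 90.89 w 87.1
lin [-0.8, -0.0, 76.8] twist [0.0003, -0.0002, 0.0017]
tip zmin 0.0985 pt [ 0.4299 -0.3482  0.1037]
tip zmin 0.0976 pt [ 0.5239 -0.3491  0.1027]
block: z 40.9 rect c [540.2 213.9] size [ 63.1 100.7] ang 0.3 | circ 539.6,213.7 d 115.7 mean [539.34584215 213.46099592]
brick: z 74.8 rect c [643.8 215.8] size [ 34.2 150.2] ang 0.6 | circ 643.5,215.7 d 152.6 mean [642.89607465 216.06379063]
brick: z 75.6 rect c [644.5 214.8] size [ 32.9 152.6] ang 0.7 | circ 641.7,215.0 d 153.9 mean [644.48252342 200.03587848]
beaker: z 56.2 rect c [ 476.5 -342.7] size [57.4 56.8] ang 67.7 | circ 476.0,-342.3 d 58.5 mean [ 476.26475926 -345.51679416]
```

```bash
python3 -m jog '{"twist":[[0,0,0],[0,0,0],[0,0,0],[0,0,0],[0,0,0],[0,0,0],[0,0,0],[0,0,0],[0,0,0],[0,0,0],[0,0,0],[0,0,0],[0,0,0],[0,0,0],[0,0,0],[0,0,0]],"linear":[[-0.5,0,12],[-0.8,0,35],[-0.8,0,55],[-0.8,0,68],[-0.8,0,74],[-0.8,0,76],[-0.8,0,76],[-0.8,0,76],[-0.8,0,76],[-0.8,0,76],[-0.8,0,76],[-0.8,0,76],[-0.8,0,76],[-0.8,0,76],[-0.8,0,76],[-0.8,0,76]],"claw":[1,1,1,1,1,1,1,0.5,0.5,0.5,0.5,0.5,0.5,0.5,0.5,0.5]}'
python3 -c "
from h import *
plan((540.5,213.7,120,90.8))"
```

```text
t: 23.2
tcp_pos: [0.4757, -0.3426, -0.0155]
eef_rot: [[-0.014, 1.0, 0.0], [1.0, 0.014, 0.0], [0.0, 0.0, -1.0]]
ft_force: [-0.4, -0.4, 4.5]
gripper_width: 0.0594
grasp_force: 30.0
t 23.2 tcp [ 475.7 -342.6  -15.5] yaw 90.79 w 59.4
lin [555.4, 72.5, -135.4] twist [0.0001, -0.0003, -0.0001]
```

```bash
python3 -m jog '{"twist":[[0,0,0],[0,0,0],[0,0,0],[0,0,0],[0,0,0],[0,0,0],[0,0,0],[0,0,0],[0,0,0],[0,0,0],[0,0,0],[0,0,0],[0,0,0],[0,0,0],[0,0,0],[0,0,0],[0,0,0],[0,0,0],[0,0,0],[0,0,0]],"linear":[[0,0,-10],[0,0,-30],[0,0,-60],[10,1,-95],[28,4,-120],[55,7,-133],[90,12,-138],[130,17,-138],[175,23,-138],[220,29,-138],[265,35,-138],[310,40,-138],[355,46,-138],[400,52,-138],[440,57,-138],[475,62,-138],[505,66,-138],[530,69,-138],[547,71.5,-138],[554.6,72.5,-138]],"claw":[0.5,0.5,0.5,0.5,0.5,0.5,0.5,0.5,0.5,0.5,0.5,0.5,0.5,0.5,0.5,0.5,0.5,0.5,0.5,0.5]}'
python3 -m jog '{"twist":[[0,0,0],[0,0,0],[0,0,0],[0,0,0]],"linear":[[0,0,10],[0,0,30],[0,0,40],[0,0,40]],"claw":[0.5,0.5,0.5,0.5]}'
python3 -c "
from h import *
plan((540.5,213,15.5,90.8))
im,d=snap('side');P=pts('side',d);m=(im[...,0]>1.35*im[...,2])&(P[...,2]>.08)&(P[...,2]<.2)&(abs(P[...,0]-.54)<.05)&(P[...,1]<.26)&(P[...,1]>.16);q=P[m];print(len(q),np.percentile(q,[1,50,99],axis=0).round(3).tolist())
im,d=load('side');cv2.imwrite('pics/b1.png',cv2.resize(im[100:260,220:400,::-1],None,fx=4,fy=3.75))"
```

```text
t: 25.2
tcp_pos: [0.5399, 0.2143, 0.1224]
eef_rot: [[-0.016, 1.0, -0.001], [1.0, 0.016, 0.001], [0.001, -0.001, -1.0]]
ft_force: [-0.1, 0.4, -1.6]
gripper_width: 0.0592
grasp_force: 30.0
t: 25.6
tcp_pos: [0.5384, 0.2115, 0.0804]
eef_rot: [[-0.013, 1.0, -0.006], [1.0, 0.013, -0.0], [-0.0, -0.006, -1.0]]
ft_force: [-0.0, 0.6, -1.4]
gripper_width: 0.059
grasp_force: 30.0
t 25.6 tcp [538.4 211.5  80.4] yaw 90.72 w 59.0
lin [1.5, 2.5, 64.9] twist [-0.0056, 0.0004, -0.0014]
1255 [[0.496, 0.177, 0.109], [0.538, 0.198, 0.144], [0.58, 0.233, 0.195]]
```

View pics/b1.png

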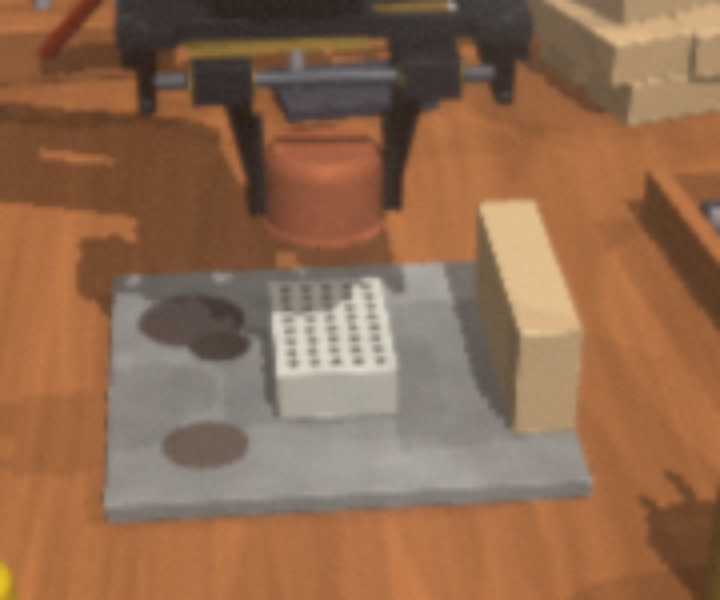

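The crop shows the beaker held upright above the block, and the brick set at the far edge. Lower it.

```bash
python3 -m jog '{"twist":[[0,0,0],[0,0,0],[0,0,0],[0,0,0],[0,0,0],[0,0,0],[0,0,0],[0,0,0],[0,0,0]],"linear":[[0,0,12],[0,0,30],[0,0,48],[0,0,57],[0,0,61],[0,0,63],[0,0,64],[0,0,64],[0,0,64]],"claw":[0.5,0.5,0.5,0.5,0.5,0.5,0.5,0.5,0.5]}'
python3 -c "
from h import *
plan((540.5,213,14.5,90.8))"
```

```text
t: 26.55
tcp_pos: [0.5406, 0.2132, 0.0191]
eef_rot: [[-0.014, 1.0, 0.001], [1.0, 0.014, 0.001], [0.001, 0.001, -1.0]]
ft_force: [-0.5, -0.0, -1.2]
gripper_width: 0.0595
grasp_force: 30.0
t 26.55 tcp [540.6 213.2  19.1] yaw 90.8 w 59.5
lin [-0.2, -0.2, 4.6] twist [0.0007, -0.001, 0.0]
```

```bash
python3 -m jog '{"twist":[[0,0,0],[0,0,0],[0,0,0],[0,0,0],[0,0,0],[0,0,0],[0,0,0]],"linear":[[0,0,1],[0,0,2],[0,0,3],[0,0,3.8],[0,0,4.3],[0,0,4.3],[0,0,4.3]],"claw":[0.5,0.5,0.5,0.5,0.5,0.5,0.5]}'
```

```text
t: 27.25
tcp_pos: [0.5401, 0.2132, 0.0144]
eef_rot: [[-0.014, 1.0, -0.0], [1.0, 0.014, 0.001], [0.001, -0.0, -1.0]]
ft_force: [-0.6, -0.4, 2.3]
gripper_width: 0.0596
grasp_force: 30.0
```

```bash
python3 -m jog '{"twist":[[0,0,0],[0,0,0],[0,0,0],[0,0,0],[0,0,0],[0,0,0],[0,0,0],[0,0,0],[0,0,0],[0,0,0],[0,0,0],[0,0,0]],"linear":[[0,0,-0.3],[0,0,-0.3],[0,0,-0.3],[0,0,-0.3],[0,0,-0.3],[0,0,-0.3],[0,0,-8],[0,0,-25],[0,0,-60],[0,0,-100],[0,0,-120],[0,0,-125]],"claw":[1,1,1,1,1,1,1,1,1,1,1,1]}'
python3 -m jog '{"twist":[[0,0,0],[0,0,0],[0,0,0],[0,0,0],[0,0,0],[0,0,0],[0,0,0],[0,0,0],[0,0,0],[0,0,0],[0,0,0],[0,0,0],[0,0,0],[0,0,0],[0,0,0]],"linear":[[-20,-6,0],[-60,-18,0],[-105,-31,0],[-150,-44,0],[-195,-57,0],[-240,-70,0],[-285,-83,0],[-320,-93,20],[-350,-102,50],[-370,-108,85],[-380,-111,115],[-380,-111,130],[-380,-111,135],[-380,-111,135],[-380,-111,135]],"claw":[1,1,1,1,1,1,1,1,1,1,1,1,1,1,1]}'
python3 -c "
from tip import *
plan((434.5,-168.5,-23.5,90.8));tips()
from meas import *
im,d=snap('top');P=pts('top',d);desc('block',P,seg(P,(185,275,190,290),(.033,.055)));desc('beaker',P,seg(P,(185,275,190,290),(.081,.1)))
im,d=load('side');P=pts('side',d);desc('beaker',P,seg(P,(250,340,130,240),(.081,.1)));desc('foot',P,seg(P,(230,265,322,355),(.021,.04)))
"
```

```text
t: 28.45
tcp_pos: [0.5424, 0.2135, 0.1427]
eef_rot: [[-0.014, 1.0, 0.006], [1.0, 0.014, 0.002], [0.002, 0.006, -1.0]]
ft_force: [0.3, -0.3, -1.0]
gripper_width: 0.0867
grasp_force: 0.0
t: 29.95
tcp_pos: [0.4348, -0.1682, 0.0043]
eef_rot: [[-0.015, 1.0, -0.0], [1.0, 0.015, 0.001], [0.001, -0.0, -1.0]]
ft_force: [0.8, -0.0, -0.3]
gripper_width: 0.0868
grasp_force: 0.0
t 29.95 tcp [ 434.8 -168.2    4.3] yaw 90.84 w 86.8
lin [-0.4, -0.3, 27.8] twist [-0.0, -0.0005, 0.0007]
tip zmin 0.0088 pt [ 0.4077 -0.161   0.0113]
tip zmin 0.0097 pt [ 0.4685 -0.1494  0.0118]
block: z 41.1 rect c [539.5 213.9] size [ 62.3 101.1] ang 0.0 | circ 539.2,213.6 d 114.6 mean [536.11256986 208.86967103]
beaker: z 85.6 rect c [539.  212.9] size [55.9 56.5] ang 56.6 | circ 538.8,212.6 d 58.2 mean [538.46454701 212.57315628]
beaker: z 86.4 rect c [540.1 211.4] size [56.3 53.9] ang 48.2 | circ 539.6,211.7 d 57.7 mean [539.27480572 207.45875351]
foot: z 24.7 rect c [ 435.3 -168.4] size [37.9 41.4] ang 2.1 | circ 434.8,-168.2 d 42.0 mean [ 435.49609052 -169.78952148]
```

```bash
python3 -m jog '{"twist":[[0,0,0],[0,0,0],[0,0,0],[0,0,0],[0,0,0],[0,0,0],[0,0,0],[0,0,0],[0,0,0],[0,0,0],[0,0,0],[0,0,0],[0,0,0],[0,0,0],[0,0,0],[0,0,0],[0,0,0],[0,0,0]],"linear":[[0,0,10],[0,0,18],[0,0,24],[0,0,26],[0,0,27],[0,0,27],[0,0,27],[0,0,27],[0,0,27],[0,0,27],[0,0,27],[0,0,27],[0,0,27],[0,0,27],[0,0,27],[0,0,27],[0,0,27],[0,0,27]],"claw":[1,1,1,1,1,1,0.3,0.3,0.3,0.3,0.3,0.3,0.3,0.3,0.3,0.3,0.3,0.3]}'
python3 -c "
from h import *
plan((539.5,212.5,100,90.8))"
```

```text
t: 31.85
tcp_pos: [0.4346, -0.1684, -0.023]
eef_rot: [[-0.014, 1.0, -0.0], [1.0, 0.014, 0.001], [0.001, -0.0, -1.0]]
ft_force: [-0.2, 0.1, 1.4]
gripper_width: 0.0385
grasp_force: 30.0
t 31.85 tcp [ 434.6 -168.4  -23. ] yaw 90.8 w 38.5
lin [379.4, 110.2, -122.8] twist [-0.0004, -0.0007, 0.0]
```

```bash
python3 -m jog '{"twist":[[0,0,0],[0,0,0],[0,0,0],[0,0,0],[0,0,0],[0,0,0],[0,0,0],[0,0,0],[0,0,0],[0,0,0],[0,0,0],[0,0,0],[0,0,0],[0,0,0],[0,0,0],[0,0,0],[0,0,0],[0,0,0],[0,0,0]],"linear":[[0,0,-10],[0,0,-30],[0,0,-65],[0,0,-105],[10,3,-130],[30,9,-140],[60,17,-143],[100,29,-143],[145,42,-143],[190,55,-143],[235,68,-143],[275,80,-143],[310,90,-143],[340,99,-143],[362,105,-143],[375,109,-143],[379.5,110.2,-130],[379.5,110.2,-115],[379.5,110.2,-105]],"claw":[0.3,0.3,0.3,0.3,0.3,0.3,0.3,0.3,0.3,0.3,0.3,0.3,0.3,0.3,0.3,0.3,0.3,0.3,0.3]}'
python3 -m jog '{"twist":[[0,0,0],[0,0,0],[0,0,0]],"linear":[[0,0,0],[0,0,0],[0,0,0]],"claw":[0.3,0.3,0.3]}'
python3 -c "
from tip import *
plan((539.5,212.5,53.5,90.8))
im,d=snap('side');P=pts('side',d);m=(im[...,0]>1.35*im[...,2])&(P[...,2]>.1)&(P[...,2]<.15)&(abs(P[...,0]-.54)<.04)&(P[...,1]<.26)&(P[...,1]>.16);q=P[m];print(len(q),np.percentile(q,[1,50,99],axis=0).round(3).tolist());cv2.imwrite('pics/r1.png',cv2.resize(im[100:260,220:400,::-1],None,fx=4,fy=3.75))"
```

```text
t: 33.75
tcp_pos: [0.538, 0.2115, 0.0806]
eef_rot: [[-0.013, 1.0, -0.003], [1.0, 0.013, -0.0], [-0.0, -0.003, -1.0]]
ft_force: [-0.9, 0.4, 0.1]
gripper_width: 0.0387
grasp_force: 30.0
t: 34.05
tcp_pos: [0.5399, 0.2121, 0.0826]
eef_rot: [[-0.013, 1.0, 0.0], [1.0, 0.013, 0.001], [0.001, 0.0, -1.0]]
ft_force: [0.2, -0.3, 0.1]
gripper_width: 0.0387
grasp_force: 30.0
t 34.05 tcp [539.9 212.1  82.6] yaw 90.75 w 38.7
lin [0.3, -0.4, 29.1] twist [0.0003, -0.0009, -0.0008]
379 [[0.511, 0.192, 0.117], [0.54, 0.203, 0.128], [0.567, 0.23, 0.149]]
```

View pics/r1.png

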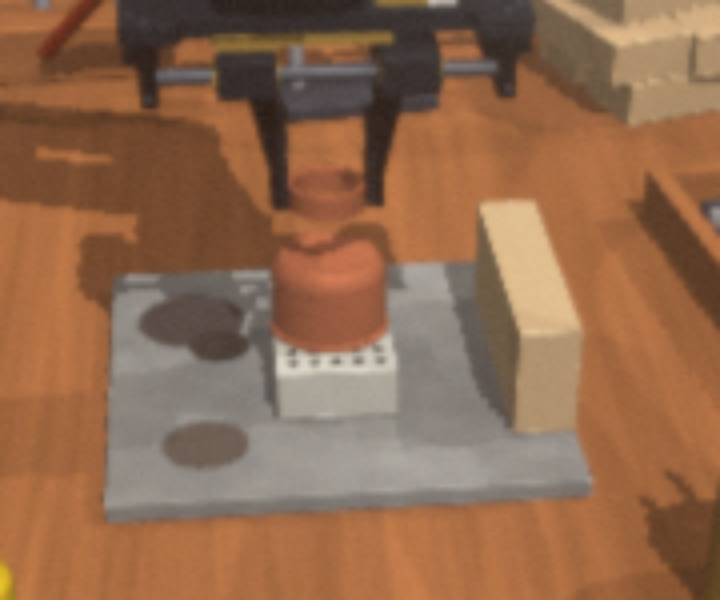

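The ring is held level above the beaker (ring about px (302,150), beaker below at (302,175)). Lower 29 mm gently, to about 1 mm above contact.

```bash
python3 -m jog '{"twist":[[0,0,0],[0,0,0],[0,0,0],[0,0,0],[0,0,0],[0,0,0],[0,0,0],[0,0,0],[0,0,0],[0,0,0]],"linear":[[0,0,7],[0,0,15],[0,0,21],[0,0,25],[0,0,27],[0,0,28.5],[0,0,29.5],[0,0,29.5],[0,0,29.5],[0,0,29.5]],"claw":[0.3,0.3,0.3,0.3,0.3,0.3,0.3,0.3,0.3,0.3]}'
```

```text
t: 35.1
tcp_pos: [0.5396, 0.2126, 0.0529]
eef_rot: [[-0.014, 1.0, 0.0], [1.0, 0.014, 0.001], [0.001, 0.0, -1.0]]
ft_force: [0.5, -0.1, -1.4]
gripper_width: 0.0386
grasp_force: 30.0
```

```bash
python3 -m jog '{"twist":[[0,0,0],[0,0,0],[0,0,0],[0,0,0]],"linear":[[0,0,0.4],[0,0,0.8],[0,0,0.8],[0,0,0.8]],"claw":[0.3,0.3,0.3,0.3]}'
```

```text
t: 35.5
tcp_pos: [0.5395, 0.2126, 0.052]
eef_rot: [[-0.014, 1.0, -0.0], [1.0, 0.014, 0.001], [0.001, -0.0, -1.0]]
ft_force: [-1.2, -0.1, 1.3]
gripper_width: 0.0384
grasp_force: 30.0
```

```bash
python3 -m jog '{"twist":[[0,0,0],[0,0,0],[0,0,0],[0,0,0],[0,0,0],[0,0,0],[0,0,0],[0,0,0],[0,0,0],[0,0,0],[0,0,0],[0,0,0],[0,0,0],[0,0,0]],"linear":[[0,0,-0.3],[0,0,-0.3],[0,0,-0.3],[0,0,-0.3],[0,0,-0.3],[0,0,-0.3],[0,0,-0.3],[0,0,-5],[0,0,-15],[0,0,-35],[0,0,-65],[0,0,-90],[0,0,-100],[0,0,-100]],"claw":[1,1,1,1,1,1,1,1,1,1,1,1,1,1]}'
python3 -m jog '{"twist":[[0,0,0],[0,0,0],[0,0,0],[0,0,0],[0,0,0],[0,0,0],[0,0,0],[0,0,0],[0,0,0],[0,0,0],[0,0,0],[0,0,0],[0,0,0],[0,0,0],[0,0,0],[0,0,0]],"linear":[[-20,-4,0],[-60,-11,0],[-105,-20,0],[-150,-28,0],[-195,-36,0],[-240,-45,0],[-285,-53,0],[-330,-62,0],[-375,-70,10],[-410,-76,30],[-437,-81,55],[-455,-85,75],[-462,-86,90],[-462,-86,95],[-462,-86,95],[-462,-86,95]],"claw":[1,1,1,1,1,1,1,1,1,1,1,1,1,1,1,1]}'
python3 -c "
from tip import *
plan((460,-250.3,-6,90.8))
from meas import *
im,d=snap('top');P=pts('top',d);desc('beaker',P,seg(P,(185,275,190,290),(.078,.094)));desc('ring',P,seg(P,(185,275,190,290),(.096,.12)))
im,d=snap('side');P=pts('side',d);desc('beaker',P,seg(P,(250,340,130,240),(.081,.094)));desc('ring',P,seg(P,(270,335,130,240),(.096,.12)));desc('jar',P,seg(P,(235,290,340,410),(.066,.09)))
cv2.imwrite('pics/r2.png',cv2.resize(im[100:260,220:400,::-1],None,fx=4,fy=3.75))"
```

```text
t: 36.9
tcp_pos: [0.5408, 0.2128, 0.154]
eef_rot: [[-0.014, 1.0, 0.004], [1.0, 0.014, 0.002], [0.002, 0.004, -1.0]]
ft_force: [0.3, -1.0, -0.7]
gripper_width: 0.0867
grasp_force: 0.0
t: 38.5
tcp_pos: [0.4598, -0.2497, 0.0566]
eef_rot: [[-0.015, 1.0, -0.001], [1.0, 0.015, 0.001], [0.001, -0.001, -1.0]]
ft_force: [1.0, -0.3, 0.9]
gripper_width: 0.0872
grasp_force: 0.0
t 38.5 tcp [ 459.8 -249.7   56.6] yaw 90.85 w 87.2
lin [-0.6, 0.2, 62.6] twist [-0.0009, -0.0013, 0.0008]
beaker: z 84.7 rect c [539.1 212.3] size [56.5 57.5] ang 1.0 | circ 539.2,212.9 d 59.5 mean [535.86465636 209.99299531]
ring: z 99.0 rect c [538.7 211.6] size [39. 38.] ang 3.1 | circ 538.7,212.2 d 40.2 mean [538.74401946 212.2874778 ]
beaker: z 86.3 rect c [541.6 204.3] size [43.8 51.7] ang 87.6 | circ 540.6,210.1 d 55.3 mean [541.76738144 196.77494331]
ring: z 99.4 rect c [538.9 211.6] size [41.4 36.8] ang 85.8 | circ 538.8,211.4 d 42.6 mean [538.79714729 210.51895413]
jar: z 71.3 rect c [ 460.2 -250.6] size [47.2 46.2] ang 15.2 | circ 459.9,-250.4 d 48.1 mean [ 460.35729601 -252.9687659 ]
```

View pics/r2.png

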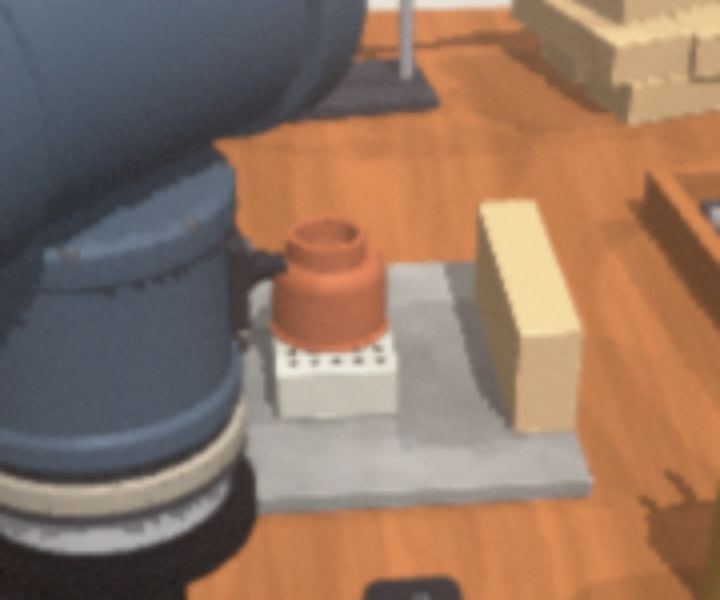

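The ring sits centred on the beaker, within about 1 mm (ring at px (302,160)). Now the jar.

```bash
python3 -m jog '{"twist":[[0,0,0],[0,0,0],[0,0,0],[0,0,0],[0,0,0],[0,0,0],[0,0,0],[0,0,0],[0,0,0],[0,0,0],[0,0,0],[0,0,0],[0,0,0],[0,0,0],[0,0,0],[0,0,0]],"linear":[[-0.3,0,12],[-0.6,0,32],[-0.6,0,50],[-0.6,0,59],[-0.6,0,62],[-0.6,0,62],[-0.6,0,62],[-0.6,0,62],[-0.6,0,62],[-0.6,0,62],[-0.6,0,62],[-0.6,0,62],[-0.6,0,62],[-0.6,0,62],[-0.6,0,62],[-0.6,0,62]],"claw":[1,1,1,1,1,1,0.4,0.4,0.4,0.4,0.4,0.4,0.4,0.4,0.4,0.4]}'
python3 -c "
from h import *
plan((538.5,388.9,140,90.8))"
```

```text
t: 40.2
tcp_pos: [0.46, -0.2512, -0.0053]
eef_rot: [[-0.014, 1.0, -0.0], [1.0, 0.014, 0.001], [0.001, -0.0, -1.0]]
ft_force: [0.7, 0.4, 3.4]
gripper_width: 0.0495
grasp_force: 30.0
t 40.2 tcp [ 460.  -251.2   -5.3] yaw 90.8 w 49.5
lin [639.0, 87.4, -144.9] twist [-0.0002, -0.0006, 0.0001]
```

```bash
python3 -m jog '{"twist":[[0,0,0],[0,0,0],[0,0,0],[0,0,0],[0,0,0],[0,0,0],[0,0,0],[0,0,0],[0,0,0],[0,0,0],[0,0,0],[0,0,0],[0,0,0],[0,0,0],[0,0,0],[0,0,0],[0,0,0],[0,0,0],[0,0,0],[0,0,0]],"linear":[[0,0,-10],[0,0,-30],[0,0,-65],[0,0,-105],[10,1,-135],[30,4,-150],[65,9,-155],[108,15,-155],[152,21,-155],[196,27,-155],[240,33,-155],[284,39,-155],[328,45,-155],[372,51,-155],[416,57,-155],[460,63,-155],[504,69,-155],[545,75,-155],[580,80,-155],[607,83,-155]],"claw":[0.4,0.4,0.4,0.4,0.4,0.4,0.4,0.4,0.4,0.4,0.4,0.4,0.4,0.4,0.4,0.4,0.4,0.4,0.4,0.4]}'
python3 -m jog '{"twist":[[0,0,0],[0,0,0],[0,0,0],[0,0,0],[0,0,0]],"linear":[[18,2.5,0],[27,4,10],[31.2,4.4,40],[31.2,4.4,70],[31.2,4.4,80]],"claw":[0.4,0.4,0.4,0.4,0.4]}'
python3 -m jog '{"twist":[[0,0,0],[0,0,0],[0,0,0]],"linear":[[0,0,0],[0,0,0],[0,0,0]],"claw":[0.4,0.4,0.4]}'
python3 -c "
from tip import *
plan((538.5,388.1,-16.3,90.8))
im,d=snap('side');P=pts('side',d);s=status.sense();p=np.array(s['tcp_pos']);m=(im.min(-1)>110)&(abs(P[...,2]-p[2]-.04)<.06)&(abs(P[...,0]-p[0])<.05)&(P[...,1]<p[1]+.03)&(P[...,1]>p[1]-.04);q=P[m];print(len(q),np.percentile(q,[1,50,99],axis=0).round(3).tolist());cv2.imwrite('pics/j1.png',im[:,:,::-1])"
```

```text
t: 42.2
tcp_pos: [0.5337, 0.3591, 0.1499]
eef_rot: [[-0.016, 1.0, -0.001], [1.0, 0.016, 0.001], [0.001, -0.001, -1.0]]
ft_force: [-0.5, -0.4, -1.9]
gripper_width: 0.0491
grasp_force: 30.0
t: 42.7
tcp_pos: [0.535, 0.3859, 0.0659]
eef_rot: [[-0.014, 1.0, -0.008], [1.0, 0.014, -0.004], [-0.003, -0.008, -1.0]]
ft_force: [-0.2, 1.4, -2.2]
gripper_width: 0.0494
grasp_force: 30.0
t: 43.0
tcp_pos: [0.5398, 0.3885, 0.0718]
eef_rot: [[-0.014, 1.0, 0.002], [1.0, 0.014, 0.002], [0.002, 0.003, -1.0]]
ft_force: [-0.1, -0.3, -1.3]
gripper_width: 0.0495
grasp_force: 30.0
t 43.0 tcp [539.8 388.5  71.8] yaw 90.78 w 49.5
lin [-0.6, -1.5, 88.1] twist [0.0025, -0.0021, -0.0004]
516 [[0.519, 0.363, 0.091], [0.54, 0.369, 0.125], [0.561, 0.402, 0.15]]
```

View pics/j1.png

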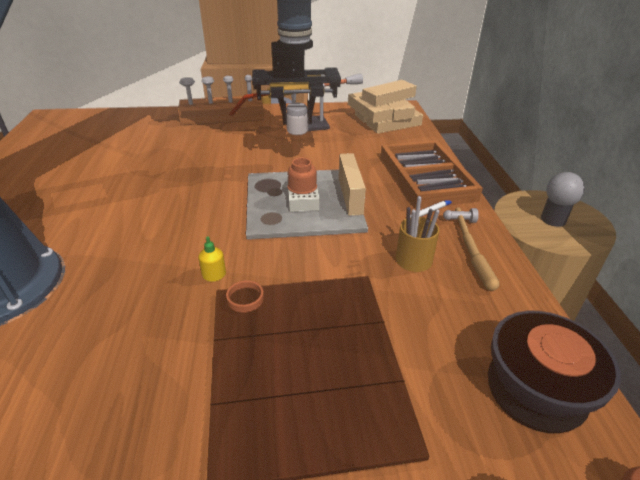

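The jar is held at px (297,120), beyond the board's left edge, and everything else is in place. Lower it.

```bash
python3 -m jog '{"twist":[[0,0,0],[0,0,0],[0,0,0],[0,0,0],[0,0,0],[0,0,0],[0,0,0],[0,0,0],[0,0,0],[0,0,0],[0,0,0]],"linear":[[0,-0.7,12],[0,-1,32],[0,-1,55],[0,-1,72],[0,-1,80],[0,-1,84],[0,-1,86],[0,-1,87],[0,-1,87],[0,-1,87],[0,-1,87]],"claw":[0.4,0.4,0.4,0.4,0.4,0.4,0.4,0.4,0.4,0.4,0.4]}'
```

```text
t: 44.15
tcp_pos: [0.5377, 0.3884, -0.0164]
eef_rot: [[-0.014, 1.0, 0.0], [1.0, 0.014, 0.001], [0.001, 0.0, -1.0]]
ft_force: [-0.2, -0.9, -1.8]
gripper_width: 0.0489
grasp_force: 30.0
```

```bash
python3 -m jog '{"twist":[[0,0,0],[0,0,0],[0,0,0],[0,0,0],[0,0,0]],"linear":[[0,0.3,0.5],[0,0.6,1],[0,0.6,1.4],[0,0.6,1.4],[0,0.6,1.4]],"claw":[0.4,0.4,0.4,0.4,0.4]}'
```

```text
t: 44.65
tcp_pos: [0.5379, 0.3884, -0.0173]
eef_rot: [[-0.014, 1.0, -0.0], [1.0, 0.014, 0.001], [0.001, -0.0, -1.0]]
ft_force: [-2.2, -0.9, 4.5]
gripper_width: 0.0492
grasp_force: 30.0
```

Contact. Release, rise, move clear and check.

```bash
python3 -m jog '{"twist":[[0,0,0],[0,0,0],[0,0,0],[0,0,0],[0,0,0],[0,0,0],[0,0,0],[0,0,0],[0,0,0],[0,0,0],[0,0,0],[0,0,0],[0,0,0],[0,0,0],[0,0,0],[0,0,0],[0,0,0],[0,0,0]],"linear":[[0,0,-0.4],[0,0,-0.4],[0,0,-0.4],[0,0,-0.4],[0,0,-0.4],[0,0,-0.4],[0,0,-0.4],[0,0,-8],[0,0,-25],[0,0,-60],[0,0,-100],[0,0,-140],[0,0,-175],[-20,-20,-195],[-60,-40,-200],[-100,-50,-200],[-100,-50,-200],[-100,-50,-200]],"claw":[1,1,1,1,1,1,1,1,1,1,1,1,1,1,1,1,1,1]}'
python3 -c "
from meas import *
im,d=snap('side');P=pts('side',d);cv2.imwrite('pics/f_side.png',im[:,:,::-1])
for a in [('jar',(270,330,90,170),(.052,.08)),('ring',(270,335,130,240),(.096,.12)),('block',(280,330,180,215),(.036,.05)),('brick',(330,380,130,220),(.068,.09)),('big',(222,268,275,318),(.021,.04)),('bottle',(195,230,230,285),(.03,.2)),('tin',(390,445,210,275),(.03,.09))]:
    desc(a[0],P,seg(P,a[1],a[2]))
im,d=snap('top');P=pts('top',d);cv2.imwrite('pics/f_top.png',im[:,:,::-1])
desc('bottle',P,seg(P,(320,355,315,350),(.03,.2)));desc('tin',P,seg(P,(310,365,115,170),(.065,.2)))"
```

```text
t: 46.45
tcp_pos: [0.49, 0.2872, 0.1834]
eef_rot: [[-0.012, 1.0, 0.002], [1.0, 0.012, 0.002], [0.002, 0.002, -1.0]]
ft_force: [0.7, 0.5, 0.0]
gripper_width: 0.0868
grasp_force: 0.0
jar: z 59.1 rect c [537.7 388.3] size [47.5 45.7] ang 86.3 | circ 537.4,387.7 d 49.5 mean [537.17215515 383.1646091 ]
ring: z 99.5 rect c [539.1 210.9] size [39.3 39.2] ang 36.3 | circ 539.4,213.0 d 43.0 mean [538.5190825  211.48890437]
block: z 41.9 rect c [540.2 194. ] size [62.9 66.8] ang 0.6 | circ 542.1,195.0 d 87.7 mean [540.47368239 179.53817366]
brick: z 75.5 rect c [644.3 215.8] size [ 32.8 154.1] ang 0.7 | circ 646.2,215.8 d 156.7 mean [643.48739518 205.76328456]
big: z 24.7 rect c [429.1 -81.5] size [57.8 60.3] ang 3.8 | circ 428.5,-81.7 d 61.2 mean [428.69488034 -82.85565588]
bottle: z 48.6 rect c [370.8  -9.4] size [41.4 33.3] ang 6.9 | circ 370.5,-5.5 d 41.9 mean [371.95412374 -12.9503529 ]
tin: z 61.3 rect c [733.1   4.3] size [67.  67.8] ang 12.7 | circ 733.6,5.5 d 71.1 mean [729.66785786  -4.79949591]
bottle: z 50.2 rect c [369.6  -4. ] size [40.2 40.2] ang 46.9 | circ 369.7,-3.3 d 41.6 mean [369.31061491  -3.6128057 ]
tin: z 74.9 rect c [732.5   6.6] size [66.7 66.3] ang 1.8 | circ 732.8,5.7 d 69.3 mean [733.02857017   5.28180511]
```

View pics/f_side.png

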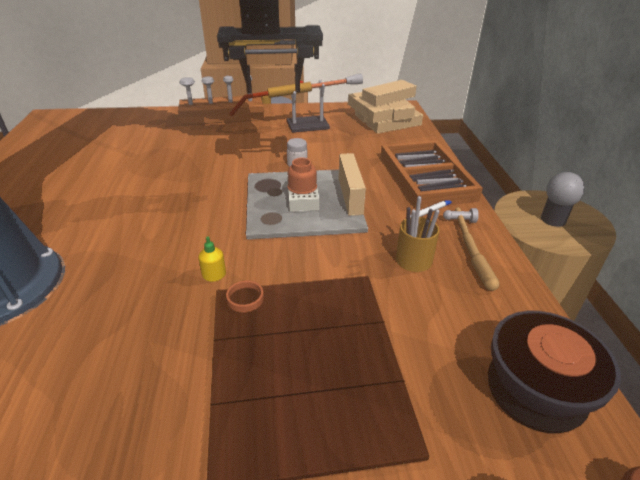

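The picture shows everything in place: the jar at (297,152), the ring on the beaker at (302,170) and the brick at (351,185). The robot touches nothing, so I'm handing in.

```bash
python3 -c "
from bench import finish_job
print(finish_job())"
```

```text
the job is handed in; nothing more can be done
None
```

The board is set up as asked and handed in at 46 s: the block, brick, beaker, foot ring and jar all measured within about 2 mm of their targets, and the larger ring, punch tin and bottle were not moved.

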